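# Complete the kit drawer and shut it

## Task

The pulled-out drawer must go home with a kit of exactly one spirit level, one tape measure and one small carton. First take out the tin that stands too tall in it and set it upright in the middle of the plywood board; then see which of the three is already in the drawer, leave it in, and add only the two missing ones from those lying beside the drawer, each flat on the drawer's floor between the dividers and below the rim. Last, push the drawer fully home; leave the spares on the two white mats, the screwdriver, the wrench and the jar where they are.

Things in the scene. Friction and masses are not known exactly. Their poses are not given: they have to be found in the camera images.
- drawer (a joint): travel of the drawer in m: 0 fully pulled out (as it starts), 0.175 fully home. It slides along the own x axis of drawer_floor (away from the robot), stays where it is left, and takes about 4 N to push, more if pushed fast.
- drawer_floor (a point): centre of the drawer floor's top, 8 mm above the table; moves with the drawer; own x points into the cabinet, z up. Drawer: open grey metal box, 200 (x) x 316 (y) mm outside, walls 5 mm, rim 42 mm above its floor. Two dividers, 12 mm high, 3 mm thick, along x at y = +/-51.5 mm, make three bays of about 100 x 190 mm, centred at y = -103, 0, +103 mm.
- unit_front (a point): middle of the top front edge of the grey cabinet that the drawer slides into: 70 mm over the table, 340 mm wide; a bin and a black case on its back part reach 106 mm. The underside of its top is 8 mm above the drawer's rim, so a thing standing well above the rim blocks the drawer.
- drawer_bar (a point): middle of the drawer's steel handle bar, 110 mm long along own y, about 10 mm thick, 35 mm in front of the drawer's front panel and 30 mm above the table; own x points into the cabinet. It can be pushed with closed fingers.
- tin_c (a point): centre of the upright steel tin with a paper band, diameter 60 mm, 68 mm high, about 0.3 kg. It starts standing in one of the drawer's bays, its top 26 mm above the rim.
- board_c (a point): centre of the top of a square plywood board, 130 x 130 x 4 mm, fixed to the table beside the drawer; x and y along its edges
- level_a_c (a point): centre (half-way up) of spirit level, plain aluminium bar 130 x 40 x 26 mm high, long axis = own x, 0.22 kg. Identical with level_b. Of level_a, tape_a and carton_a one starts in a bay of the drawer and the other two are spares on the white plastic mats, 170 x 110 mm, 8 mm thick, on the left and right, outside the other things: read the positions to see which.
- level_b_c (a point): centre (half-way up) of spirit level, plain aluminium bar 130 x 40 x 26 mm high, long axis = own x, 0.22 kg. Loose on the table beside the drawer.
- tape_a_c (a point): centre (half-way up) of tape measure lying flat, squat rounded grey body 74 x 54 x 36 mm high, long axis = own x, 0.26 kg. Identical with tape_b. Of level_a, tape_a and carton_a one starts in a bay of the drawer and the other two are spares on the white plastic mats, 170 x 110 mm, 8 mm thick, on the left and right, outside the other things: read the positions to see which.
- tape_b_c (a point): centre (half-way up) of tape measure lying flat, squat rounded grey body 74 x 54 x 36 mm high, long axis = own x, 0.26 kg. Loose on the table beside the drawer.
- carton_a_c (a point): centre (half-way up) of small closed cardboard carton with a paper band, 100 x 46 x 34 mm high, long axis = own x, 0.18 kg. Identical with carton_b. Of level_a, tape_a and carton_a one starts in a bay of the drawer and the other two are spares on the white plastic mats, 170 x 110 mm, 8 mm thick, on the left and right, outside the other things: read the positions to see which.
- carton_b_c (a point): centre (half-way up) of small closed cardboard carton with a paper band, 100 x 46 x 34 mm high, long axis = own x, 0.18 kg. Loose on the table beside the drawer.
- screwdriver: bystander: screwdriver, lying on the table; origin on its underside, handle towards own -x
- wrench: bystander: open wrench, lying on the table; origin on its underside, handle towards own -x
- jar: bystander: white jar, diameter 64 mm, 85 mm high; origin at the centre of its underside
Not all that is in view belongs to the job. What is shaped like the part that bears carton_b_c but green or yellow is not meant.

How it is judged:
By the outcome, as a careful person would: the job done as asked, in the order asked, and still so for the second after the job is handed in, with the robot touching nothing.
It also fails if it takes over 72 s, if anything falls off the work surface, if the arm or the gripper's body presses on something with over 40 N, if the wrist force passes 120 N, or if a joint passes its speed limit or range.

## Robot

A 6-joint arm with a two-finger parallel gripper is mounted at the origin on the work surface. World frame = base frame: x ahead of the robot, y to its left, z up, the work surface at z = 0. Lengths are in mm, angles in rad, forces in N, time in s.
With the tool pointing down it reaches from about 375 to 900 mm from the base axis. Payload 3.1 kg.
Tool frame: the origin (TCP) lies midway between the tips of the shut fingers; the grasp point (between the pads) lies 19 mm behind it; z points along the fingers, y is the direction in which the jaws open and shut (so a half turn about z gives the same grasp; the last joint's range is limited). The gripper opens to 87 mm and grips with 3 to 60 N. Pads are 19 mm wide; open, the fingers measure 117 mm over their backs; the gripper's body (75 mm by 190 mm) begins 51 mm behind the grasp point.
Start: joints at [1.067, 0.527, 1.433, -0, 1.181, -0.178], TCP at [200.001, 592.112, 222.548] pointing down, gripper open.
Joint ranges: [-3.08, 3.08], [-0.75, 2.2], [0.22, 2.44], [-1.43, 4.57], [0, 2.65], [-2.85, 2.85]. Speed limits (rad/s): [2.79, 2.79, 3.14, 3.14, 3.14, 3.14].

## Interface

Orientations are given as a unit quaternion [x, y, z, w].
In Python, from plant import ctrl gives the robot as it stands.
- The arm moves only by the tool carry_out, never from a script. Its argument "deltas" is a list that holds one entry, the list of rows, each a list of 7 numbers: the finger opening in mm, from 0 to 87, then the shift along the tool's x, y, z in mm, then the turn, a rotation vector about the tool's x, y, z in rad. A call has 1 to 8 rows; each row shifts and turns the pose as measured when the row begins, along the tool's axes as they then stand; what a row does not reach is not made up. A row lasts 1/12 s, in which the tool goes at most 41.7 mm and 7.16 degrees, less where a joint would pass 70% of its speed; a pose out of reach is approached as far as the arm can. A call is refused whole if a number of a shift passes 41.7 or a number of a turn 0.125, either way. A call with a gripper value outside its range is refused whole. The fingers move at their own pace and stop on an object; "grip_force" is the grip in N (left out, the last holds). Time passes only in rows, so rows that do not move let the fingers close. It gives the time, the measured TCP pose, the force and the opening at its end, in the units of the state.
- ctrl.state(): the state, without advancing time (a new reading comes with each control period).
- ctrl.snapshot(name): name is "side" or "top" or "wrist"; returns the picture (480x640x3 uint8, blue, green, red); there is no depth.
- ctrl.camera_model(name): a dict with "camera_matrix" (3x3 intrinsics, pixels), "cam_to_world" (4x4, takes a point from camera to world coordinates); the wrist camera has in their place "mount" (4x4, takes a point from camera to tool coordinates, whose origin is the TCP and whose axes are the flange's). Camera axes: x right, y down, z forward; pixel columns grow to the right and rows downward; lengths in mm; the calibration is good to about 2 mm. A picture is of the moment at which its call begins: read the wrist's pose just before it. camera_model takes no time and is no camera call.
- ctrl.sign_off(): hands the job in, once; it reports no verdict.
The state is a dict: "time_s": time; "q": joint angles; "qvel": joint speeds; "tau": joint torques, N m; "position": TCP position; "orientation": TCP orientation; "wrist_force": force on the tool from outside, world axes, zero at the start; "wrist_torque": the same for the moment, N m; "finger_gap": opening from 0.0 (shut) to 1.0 (fully open).
Only numpy, scipy, OpenCV 4.12 (cv2) and the standard library are available. Lean on these libraries where they do the work, as an engineer would, in place of code of your own. Each camera call takes 0.05 s, during which the arm holds its last target. There are 200 camera calls.

## Working session

There is one attempt and no reset: what is moved stays moved. The work goes in short steps, Python scripts to look and compute and a tool call to move; the robot and the scene stay as the last step left them, time stands still between calls to the robot, and variables do not carry over. Pictures are saved under pics/ and viewed, about 8 in all and at most 12, crops included, and the job is handed in when it is done.

Besides the shell and the picture viewer there is one more tool, called after "Call:" as name(argument=value, ...) on one line, values as JSON. carry_out: Moves the arm, as the interface text tells. Its arguments: {"type":"object","properties":{"deltas":{"type":"array","items":{"type":"array","items":{"type":"array","items":{"type":"number"}}}},"grip_force":{"type":"number"}},"required":["deltas"]}

```bash
mkdir -p pics; ls
python3 - <<'E'
from plant import ctrl
import cv2
for n in("top","side"):
    cv2.imwrite(f"pics/{n}0.png",ctrl.snapshot(n)); m=ctrl.camera_model(n); print(n,m)
print(ctrl.camera_model("wrist")); print(ctrl.state())
E
```

```text
pics
top {'camera_matrix': array([[568.69912196,   0.        , 336.26464097],
       [  0.        , 568.69912196, 247.18800736],
       [  0.        ,   0.        ,   1.        ]]), 'cam_to_world': array([[ 1.95623181e-02, -9.72518948e-01,  2.32000454e-01,
         1.54465559e+02],
       [-9.99800408e-01, -1.80865804e-02,  8.48649838e-03,
        -8.24023327e+00],
       [-4.05718561e-03, -2.32120164e-01, -9.72678656e-01,
         1.62439389e+03],
       [ 0.00000000e+00,  0.00000000e+00,  0.00000000e+00,
         1.00000000e+00]])}
side {'camera_matrix': array([[578.91614623,   0.        , 323.30928363],
       [  0.        , 578.91614623, 235.57429375],
       [  0.        ,   0.        ,   1.        ]]), 'cam_to_world': array([[ 6.98536571e-01, -5.00643457e-01,  5.11275648e-01,
        -1.99849096e+02],
       [-7.15508809e-01, -4.79007749e-01,  5.08526028e-01,
        -6.75726728e+02],
       [-9.68523085e-03, -7.21046257e-01, -6.92819234e-01,
         1.02072942e+03],
       [ 0.00000000e+00,  0.00000000e+00,  0.00000000e+00,
         1.00000000e+00]])}
{'camera_matrix': array(
[... 481 characters left out ...]
1.00000000e+00]])}
{'time_s': 0.1, 'q': array([ 1.06649170e+00,  5.28389411e-01,  1.43376612e+00, -3.61057323e-05,
        1.18140188e+00, -1.78498599e-01]), 'qvel': array([-0.00017596, -0.00176713, -0.00048815,  0.00054368,  0.00067432,
        0.00098937]), 'tau': array([-3.08710569e-04, -4.40990138e+01, -1.77151644e+01,  6.34375541e-02,
        5.34616050e-02, -4.46460695e-05]), 'position': array([199.70320427, 591.54144406, 221.66209199]), 'orientation': array([ 1.62176609e-01,  9.86761259e-01, -9.31269008e-04, -3.13176332e-04]), 'wrist_force': array([ 0.18945071, -0.56516722, -0.4719816 ]), 'wrist_torque': array([ 0.02641865,  0.0253587 , -0.061225  ]), 'finger_gap': 1.0019308377486311}
```

View pics/top0.png

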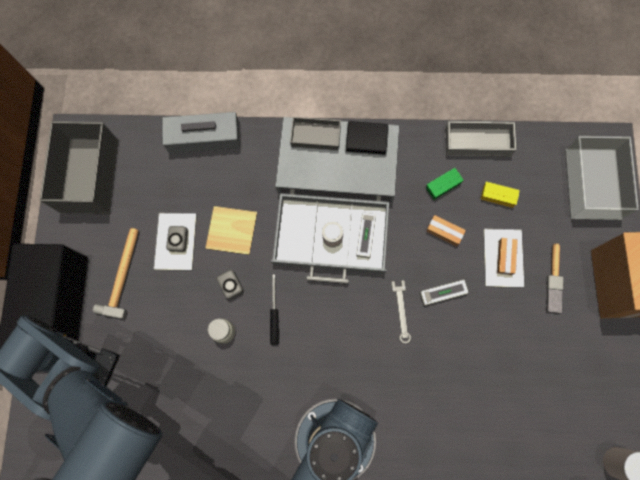

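View pics/side0.png

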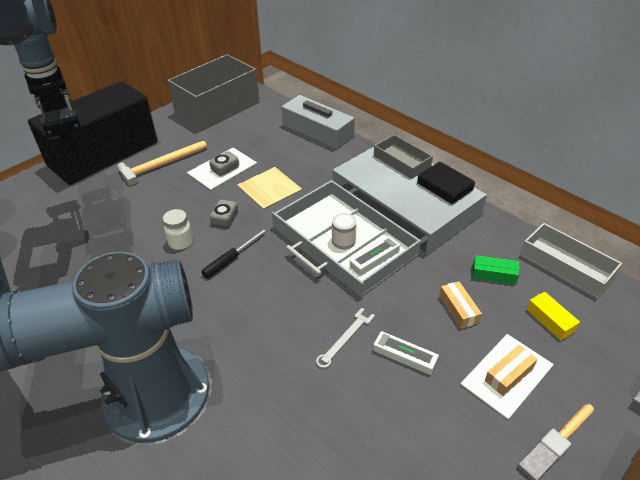

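The level is the one already in the drawer, in the right bay at top px (366,236), with the tin in the middle bay at (332,234). The spares are the tape on the left mat (177,239) and the carton on the right mat (508,256). That leaves two to add:
- **Tape:** the loose one at (230,285).
- **Carton:** candidates are loose orange (447,230), green (445,183), yellow (500,194) and the orange one on the mat. The loose orange one fits, since it is off the mat and neither green nor yellow.

Next I'll measure these and confirm in one crop.

```bash
cat > h.py <<'E'
from plant import ctrl
import numpy as np, cv2
from scipy.spatial.transform import Rotation as R
def p2w(uv,z,name="top",st=None):
    m=ctrl.camera_model(name)
    if name=="wrist":
        T=np.eye(4);T[:3,:3]=R.from_quat(st["orientation"]).as_matrix();T[:3,3]=st["position"];M=T@m["mount"]
    else: M=m["cam_to_world"]
    d=M[:3,:3]@np.linalg.solve(m["camera_matrix"],[uv[0],uv[1],1]);c=M[:3,3]
    return c+d*(z-c[2])/d[2]
def w2p(P,name="top"):
    m=ctrl.camera_model(name);M=np.linalg.inv(m["cam_to_world"]);v=m["camera_matrix"]@(M[:3,:3]@P+M[:3,3]);return v[:2]/v[2]
def to(x,y,z,yaw=None):
    """tool-frame total shift to world TCP target; yaw = world angle of the jaw (tool y) axis, mod pi"""
    s=ctrl.state();r=R.from_quat(s["orientation"]).as_matrix()
    d=r.T@(np.array([x,y,z])-s["position"]);a=np.arctan2(r[1,1],r[0,1]);t=0
    if yaw is not None: t=-((yaw-a+np.pi/2)%np.pi-np.pi/2)   # tool z points down
    tilt=r.T@np.cross(r[:,2],[0,0,-1])
    print("shift",d.round(1),"rz",round(t,3),"tilt",tilt.round(3),"rows",round(max(np.linalg.norm(d)/41.7,abs(t)/.125),1),"q6",s["q"][5].round(2),"pos",s["position"].round(1),"jaw",a.round(3),"F",s["wrist_force"].round(1),"gap",round(s["finger_gap"]*87,1),"t",s["time_s"])
E
python3 - <<'E'
from h import *
im=cv2.imread("pics/top0.png")
c=im[110:360,140:540];cv2.imwrite("pics/crop.png",cv2.resize(c,None,fx=2,fy=2,interpolation=cv2.INTER_CUBIC))
hsv=cv2.cvtColor(im,cv2.COLOR_BGR2HSV)
for n,(u0,v0,u1,v1),z,mode in[("cartonb",(424,210,470,248),34,1),("tapeb",(212,266,250,302),36,2),("board",(200,200,262,256),4,1)]:
    s=im[v0:v1,u0:u1].astype(int)
    mk=(s.max(2)>95).astype(np.uint8) if mode==1 else (s.max(2)>75).astype(np.uint8)
    k=max(cv2.findContours(mk,cv2.RETR_EXTERNAL,cv2.CHAIN_APPROX_NONE)[0],key=cv2.contourArea)+[u0,v0]
    b=cv2.boxPoints(cv2.minAreaRect(k));w=np.array([p2w(q,z)[:2] for q in b]);e=np.diff(w,axis=0);L=np.linalg.norm(e,axis=1);l=e[L.argmax()]
    print(n,b.mean(0),w.mean(0).round(1),"sides",L[:2].round(),"long ang",np.arctan2(l[1],l[0]).round(3))
for n,uv,z in[("tin top",(333,228),76),("FL",(277,203),50),("FR",(387,207),50),("NL",(274,263),50),("NR",(385,271),50),("bar",(328,280),30),("barL",(310,277),30),("barR",(347,281),30),("level",(367,236),34),("div1a",(316,206),20),("div1b",(313,261),20),("unit FL",(277,189),70),("unit FR",(395,194),70)]: print(n,p2w(uv,z).round(1))
E
```

```text
cartonb [447.      228.50003] [ 595.6 -313.7] sides [ 57. 112.] long ang -2.042
tapeb [230.5 283.5] [422.5 302.9] sides [106. 100.] long ang -1.552
board [230.7604  229.88295] [588.5 318.5] sides [148. 143.] long ang -0.111
tin top [579.3  15.6  76. ]
FL [658.6 180.   50. ]
FR [ 652.3 -139.    50. ]
NL [480.7 180.7  50. ]
NR [ 463.6 -133.1   50. ]
bar [438.4  27.3  30. ]
barL [446.1  78.7  30. ]
barR [436.6 -26.8  30. ]
level [568.7 -82.5  34. ]
div1a [661.  68.  20.]
div1b [494.9  72.   20. ]
unit FL [694.4 179.4  70. ]
unit FR [ 685.4 -160.3   70. ]
```

View pics/crop.png

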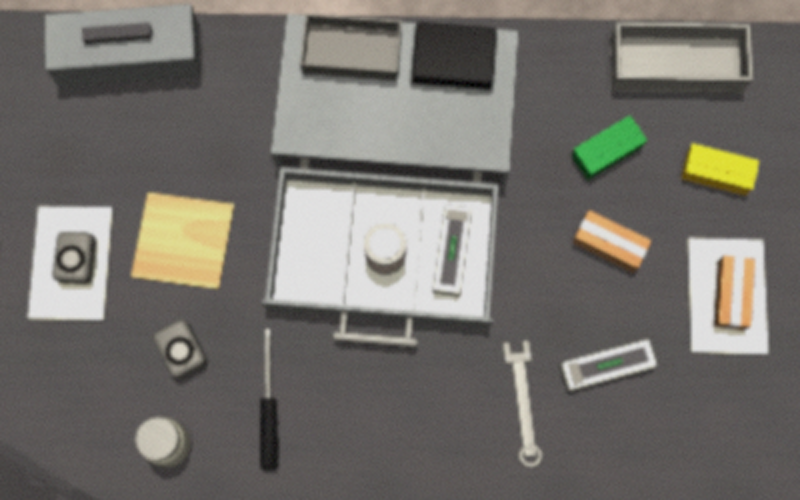

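The crop confirms it. The loose orange carton is at crop (612,240), off the mat. The loose tape is at (180,350) and the level is in the drawer's right bay at (453,250). I'll start toward the tin.

```bash
python3 -c "
from h import *
to(570,16,200,1.53)"
```

```text
shift [-535.  -426.7   22.3] rz -0.285 tilt [-0.002 -0.    -0.   ] rows 16.4 q6 -0.18 pos [199.7 591.5 221.7] jaw 1.245 F [ 0.2 -0.6 -0.5] gap 87.2 t 0.1
```

Call:
carry_out(deltas=[[[87,-32,-25.5,1,0,0,0],[87,-32,-25.5,1,0,0,0],[87,-32,-25.5,1,0,0,0],[87,-32,-25.5,1,0,0,0],[87,-32,-25.5,1,0,0,0],[87,-32,-25.5,1,0,0,0],[87,-32,-25.5,1,0,0,0],[87,-32,-25.5,1,0,0,0]]], grip_force=25)

```text
time_s: 0.77
position: [376.4, 316.2, 209.6]
orientation: [0.154, 0.988, 0.0, -0.002]
wrist_force: [0.9, 0.0, 0.6]
finger_gap: 1.002
```

```bash
python3 -c "
from h import *
to(570,16,200,1.53)"
```

```text
shift [-275.8 -227.1    8.5] rz -0.268 tilt [ 0.    -0.004 -0.   ] rows 8.6 q6 -0.79 pos [376.4 316.2 209.6] jaw 1.262 F [0.9 0.  0.6] gap 87.2 t 0.7667
```

Call:
carry_out(deltas=[[[87,-32,-26,1,0,0,0],[87,-32,-26,1,0,0,0],[87,-32,-26,1,0,0,0],[87,-32,-26,1,0,0,0],[87,-32,-26,1,0,0,0],[87,-32,-26,1,0,0,0],[87,-32,-26,1,0,0,0],[87,-32,-26,1,0,0,0]]])

```text
time_s: 1.43
position: [554.4, 34.5, 198.5]
orientation: [0.155, 0.988, 0.0, -0.004]
wrist_force: [1.2, 0.9, 0.5]
finger_gap: 0.998
```

Call:
carry_out(deltas=[[[87,-22,-18,0,0,0,-0.12],[87,0,0,0,0,0,-0.12],[87,0,0,0,0,0,0]]])

```text
time_s: 1.68
position: [575.8, -0.2, 196.8]
orientation: [0.035, 0.999, -0.001, -0.003]
wrist_force: [-1.2, -0.1, -0.6]
finger_gap: 1.0
```

```bash
python3 -c "
from h import *
to(570,16,200,1.53)
s=ctrl.state();np.savez('w1.npz',position=s['position'],orientation=s['orientation'])
cv2.imwrite('pics/w1.png',ctrl.snapshot('wrist'))"
```

```text
shift [ 7.  15.7 -3.2] rz -0.03 tilt [-0.001 -0.005  0.   ] rows 0.4 q6 -1.69 pos [ 5.758e+02 -2.000e-01  1.968e+02] jaw 1.5 F [-1.2 -0.1 -0.6] gap 87.0 t 1.6833
```

View pics/w1.png

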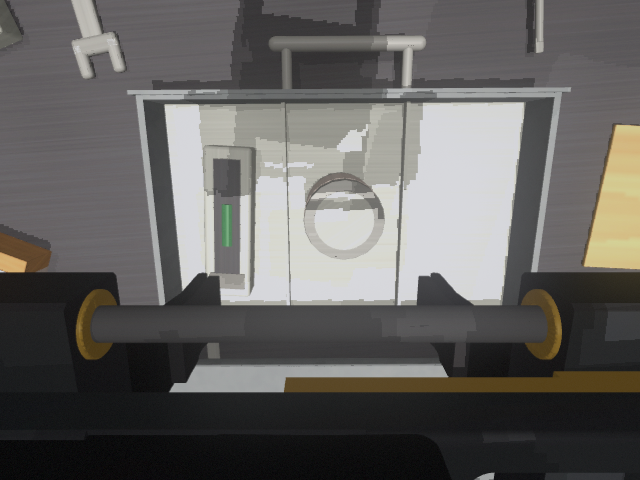

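The wrist view shows the tin's top at about (344,220), the dividers at (287,200) and (401,200), the bar from (275,43) to (420,43), and the level in the bay at px (229,220).

```bash
python3 -c "
from h import *
s=np.load('w1.npz')
for n,uv,z in[('tin',(344,219),76),('tinL',(304,219),76),('tinR',(384,219),76),('tinT',(344,178),76),('tinB',(344,260),76),('barL',(274,43),30),('barR',(422,43),30),('rimL',(130,92),50),('rimR',(570,89),50),('divLn',(285,104),20),('divLf',(290,303),20),('divRn',(404,103),20),('divRf',(398,303),20),('lvl',(230,222),34),('wallL',(158,200),50),('wallR',(547,200),50)]: print(n,p2w(uv,z,'wrist',s).round(1))
to(580,16,140,1.53)"
```

```text
tin [566.4  19.   76. ]
tinL [564.3 -10.5  76. ]
tinR [568.4  48.4  76. ]
tinT [536.4  20.6  76. ]
tinB [598.   17.2  76. ]
barL [434.2 -24.9  30. ]
barR [442.3  88.7  30. ]
rimL [ 464.3 -133.3   50. ]
rimR [485.4 193.   50. ]
divLn [478.4 -21.3  20. ]
divLf [654.1 -32.8  20. ]
divRn [484.5  76.3  20. ]
divRf [661.2  67.7  20. ]
lvl [570.8 -75.4  34. ]
wallL [ 545.9 -126.4   50. ]
wallR [567.8 182.   50. ]
shift [-2.9 16.5 56.9] rz -0.033 tilt [-0.002 -0.004 -0.   ] rows 1.4 q6 -1.69 pos [ 5.761e+02 -1.000e-01  1.969e+02] jaw 1.497 F [ 1.  -0.4 -0.2] gap 87.3 t 1.7333
```

```bash
python3 -c "
from h import *
to(567,18.5,34,1.51)"
```

```text
shift [  9.8  18.3 162.9] rz -0.013 tilt [-0.002 -0.004 -0.   ] rows 3.9 q6 -1.69 pos [ 5.761e+02 -1.000e-01  1.969e+02] jaw 1.497 F [ 1.  -0.4 -0.2] gap 87.3 t 1.7333
```

Call:
carry_out(deltas=[[[87,10,18,20,0,0,0],[87,0,0,25,0,0,0],[87,0,0,35,0,0,0],[87,0,0,35,0,0,0],[87,0,0,30,0,0,0],[87,0,0,14,0,0,0],[87,0,0,0,0,0,0]]])

```text
time_s: 2.32
position: [566.1, 25.2, 35.2]
orientation: [0.045, 0.999, -0.001, 0.001]
wrist_force: [-0.8, -0.6, 0.3]
finger_gap: 1.0
```

```bash
python3 -c "
from h import *
to(567,18.5,34,1.51)"
```

```text
shift [-1.5 -6.6  1.2] rz -0.03 tilt [-0.001  0.002  0.   ] rows 0.2 q6 -1.63 pos [566.1  25.2  35.2] jaw 1.48 F [-0.8 -0.6  0.3] gap 87.0 t 2.3167
```

Call:
carry_out(deltas=[[[87,-1,-6.5,1,0,0,0],[60,0,0,0,0,0,0],[50,0,0,0,0,0,0],[50,0,0,0,0,0,0],[50,0,0,0,0,0,0],[50,0,0,0,0,0,0]]], grip_force=25)

```text
time_s: 2.82
position: [567.6, 20.3, 38.6]
orientation: [0.046, 0.999, -0.001, 0.003]
wrist_force: [-0.2, 0.6, -0.6]
finger_gap: 0.706
```

Call:
carry_out(deltas=[[[45,0,0,0,0,0,0],[45,0,0,-15,0,0,0],[45,0,0,-30,0,0,0],[45,0,0,-30,0,0,0],[45,0,0,-20,0,0,0],[45,0,0,0,0,0,0]]])

```text
time_s: 3.32
position: [565.0, 20.5, 135.9]
orientation: [0.047, 0.999, -0.0, 0.0]
wrist_force: [0.6, -0.5, -1.7]
finger_gap: 0.671
```

```bash
python3 -c "
from h import *
to(588,318,100,1.51)
for n,uv in [('a',(206,249)),('b',(214,208)),('c',(257,211)),('d',(250,253))]:print(p2w(uv,4).round(1))"
```

```text
shift [  5.2 298.4  35.7] rz -0.034 tilt [-0.001  0.001 -0.   ] rows 7.2 q6 -1.64 pos [565.   20.5 135.9] jaw 1.476 F [ 0.6 -0.5 -1.7] gap 58.4 t 3.3167
[528.4 387.4   4. ]
[654.3 372.7   4. ]
[647.3 243.9   4. ]
[518.8 257.8   4. ]
```

Call:
carry_out(deltas=[[[45,0,38,0,0,0,0],[45,0,38,0,0,0,0],[45,1,38,0,0,0,0],[45,1,38,0,0,0,0],[45,1,38,0,0,0,0],[45,1,38,0,0,0,0],[45,1,30,0,0,0,0],[45,0,16,0,0,0,0]]])

```text
time_s: 3.98
position: [586.0, 297.8, 127.1]
orientation: [0.054, 0.999, -0.002, -0.002]
wrist_force: [0.1, -1.7, -2.2]
finger_gap: 0.672
```

Call:
carry_out(deltas=[[[45,0,0,0,0,0,0]]])

```text
time_s: 4.07
position: [585.1, 301.8, 125.2]
orientation: [0.052, 0.999, -0.002, -0.002]
wrist_force: [-0.5, 0.1, -2.5]
finger_gap: 0.673
```

```bash
python3 -c "
from h import *
to(587.5,316.5,65)
s=ctrl.state();np.savez('w2.npz',position=s['position'],orientation=s['orientation'])
cv2.imwrite('pics/w2.png',ctrl.snapshot('wrist'))"
```

```text
shift [-1.1 15.1 60.2] rz 0 tilt [-0.003 -0.005  0.   ] rows 1.5 q6 -1.16 pos [585.1 301.8 125.2] jaw 1.466 F [-0.5  0.1 -2.5] gap 58.5 t 4.0667
```

View pics/w2.png

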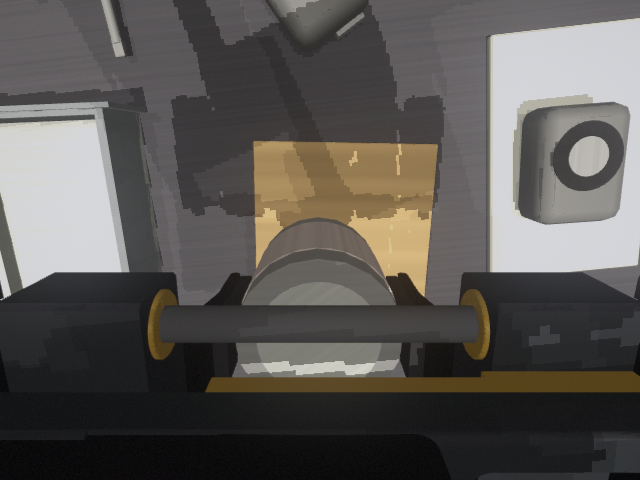

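The tin is held upright. The board's near edge runs from px (253,142) to (438,145), with side edges at (257,270) and (426,290). The loose tape is at the top, around (315,20).

```bash
python3 -c "
from h import *
s=np.load('w2.npz')
P=[p2w(u,4,'wrist',s)[:2] for u in [(253.5,142),(438,145),(256,260),(428,270)]]
print(np.round(P,1))
a,b=P[0],P[1]; e=(b-a); n=np.array([e[1],-e[0]])/np.linalg.norm(e); print(np.linalg.norm(e), (a+b)/2+65*n, np.arctan2(n[1],n[0]))
c=(a+b)/2+65*n
to(c[0],c[1],34.5)
to(587,316.5,34.5)"
```

```text
[[514.8 262.5]
 [530.4 391.5]
 [601.1 251.8]
 [622.6 381.2]]
129.93083290497222 [587.12951867 319.19937885] -0.12075446935442075
shift [-1.4 19.6 90.1] rz 0 tilt [-0.005 -0.007  0.   ] rows 2.2 q6 -1.16 pos [584.3 300.2 124.7] jaw 1.466 F [-1.  -0.  -2.5] gap 57.9 t 4.1167
shift [-1.6 16.9 90.1] rz 0 tilt [-0.005 -0.007  0.   ] rows 2.2 q6 -1.16 pos [584.3 300.2 124.7] jaw 1.466 F [-1.  -0.  -2.5] gap 57.9 t 4.1167
```

Call:
carry_out(deltas=[[[45,-1.5,18,20,-0.004,-0.006,0],[45,0,0,30,0,0,0],[45,0,0,22,0,0,0],[45,0,0,5,0,0,0],[45,0,0,0,0,0,0]]])

```text
time_s: 4.53
position: [586.1, 312.7, 41.6]
orientation: [0.053, 0.999, -0.003, -0.002]
wrist_force: [0.5, -0.1, -1.6]
finger_gap: 0.675
```

```bash
python3 -c "
from h import *
to(587,318,35)"
```

```text
shift [-0.4  5.4  6.6] rz 0 tilt [-0.006 -0.004 -0.   ] rows 0.2 q6 -1.14 pos [586.1 312.7  41.6] jaw 1.464 F [ 0.5 -0.1 -1.6] gap 58.7 t 4.5333
```

Call:
carry_out(deltas=[[[45,0,5.5,2,-0.005,-0.004,0],[45,0,0,2.5,0,0,0],[45,0,0,2,0,0,0],[45,0,0,0.5,0,0,0],[45,0,0,0,0,0,0]]])

```text
time_s: 4.95
position: [588.7, 315.7, 36.9]
orientation: [0.055, 0.998, -0.0, 0.001]
wrist_force: [0.4, 0.2, -2.5]
finger_gap: 0.673
```

```bash
python3 -c "
from h import *
to(587,318,35)"
```

```text
shift [2.  2.1 1.9] rz 0 tilt [-0.     0.003  0.   ] rows 0.1 q6 -1.13 pos [588.7 315.7  36.9] jaw 1.46 F [ 0.4  0.2 -2.5] gap 58.5 t 4.95
```

Call:
carry_out(deltas=[[[45,1.5,2,1.5,0,0,0],[45,0,0,1.5,0,0,0],[45,0,0,0,0,0,0]]])

```text
time_s: 5.2
position: [588.9, 318.5, 36.0]
orientation: [0.055, 0.998, 0.001, 0.003]
wrist_force: [0.2, -0.7, -3.2]
finger_gap: 0.672
```

Call:
carry_out(deltas=[[[45,1,0,2,0,0,0],[45,0,0,2,0,0,0],[45,0,0,0,0,0,0]]])

```text
time_s: 5.45
position: [588.9, 319.0, 35.6]
orientation: [0.055, 0.998, 0.001, 0.005]
wrist_force: [-0.5, -0.5, -2.8]
finger_gap: 0.67
```

Call:
carry_out(deltas=[[[45,1,0,4,0,-0.005,0],[45,0,0,2,0,0,0],[45,0,0,2,0,0,0]]])

```text
time_s: 5.7
position: [590.0, 319.1, 34.6]
orientation: [0.054, 0.998, 0.001, 0.01]
wrist_force: [-3.2, -1.9, 9.0]
finger_gap: 0.675
```

Call:
carry_out(deltas=[[[60,0,0,0,0,0,0],[70,0,0,0,0,0,0],[87,0,0,0,0,0,0],[87,0,0,0,0,0,0],[87,0,0,0,0,0,0]]])

```text
time_s: 6.12
position: [591.0, 319.9, 35.5]
orientation: [0.054, 0.998, 0.002, 0.012]
wrist_force: [-1.0, -0.8, 0.8]
finger_gap: 0.909
```

```bash
python3 -c "
from h import *
to(587,318,150)"
```

```text
shift [   1.    -1.8 -114.5] rz 0 tilt [ 0.005  0.024 -0.   ] rows 2.7 q6 -1.12 pos [591.  319.9  35.5] jaw 1.462 F [-1.  -0.8  0.8] gap 79.1 t 6.1167
```

Call:
carry_out(deltas=[[[87,0,0,-15,0,0,0],[87,0,0,-35,0.003,0.012,0],[87,0,0,-40,0.002,0.012,0],[87,0,0,-35,0,0,0],[87,30,0,-5,0,0,0],[87,40,0,0,0,0,0],[87,40,0,0,0,0,0],[87,20,0,0,0,0,0]]])

```text
time_s: 6.78
position: [464.1, 333.9, 176.4]
orientation: [0.057, 0.998, 0.002, 0.004]
wrist_force: [-0.0, 0.0, -0.0]
finger_gap: 0.999
```

Call:
carry_out(deltas=[[[87,0,0,0,0,0,0]]])

```text
time_s: 6.87
position: [459.3, 334.1, 177.7]
orientation: [0.056, 0.998, 0.002, 0.003]
wrist_force: [-0.3, -0.5, -0.4]
finger_gap: 1.0
```

```bash
python3 -c "
from h import *
to(430,303,140)
s=ctrl.state();np.savez('w3.npz',position=s['position'],orientation=s['orientation'])
cv2.imwrite('pics/w3.png',ctrl.snapshot('wrist'))"
```

```text
shift [ 25.8 -34.3  37.4] rz 0 tilt [ 0.003  0.005 -0.   ] rows 1.4 q6 -1.03 pos [459.3 334.1 177.7] jaw 1.458 F [-0.3 -0.5 -0.4] gap 87.0 t 6.8667
```

View pics/w3.png

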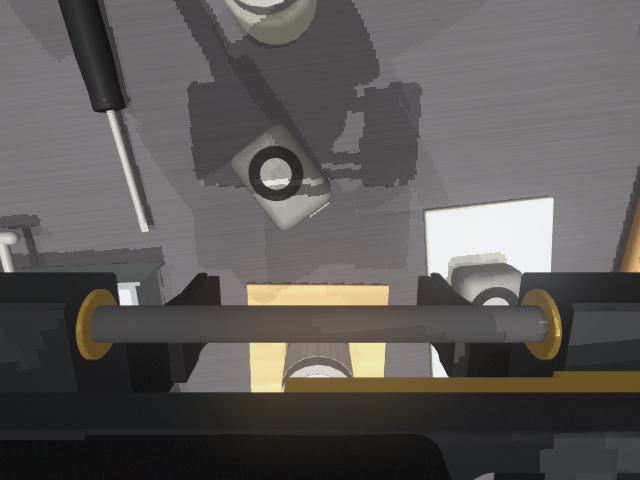

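The loose tape is at px (281,176), with corners at about (280,124), (232,162), (285,230) and (330,194). The tin is standing on the board.

```bash
python3 -c "
from h import *
s=np.load('w3.npz')
C=np.array([p2w(u,28,'wrist',s)[:2] for u in [(280,123),(231,162),(285,230),(331,194)]])
print(C.round(1),C.mean(0), p2w((275.5,173),36,'wrist',s))
e=[C[1]-C[0],C[2]-C[1],C[3]-C[2],C[0]-C[3]];print([ (np.linalg.norm(x).round(1),(np.arctan2(x[1],x[0])%np.pi).round(3)) for x in e])
for yaw in (np.arctan2(*(C[0]-C[1])[::-1]),):
  to(C.mean(0)[0],C.mean(0)[1],120,yaw)"
```

```text
[[378.4 314. ]
 [403.  271.9]
 [462.  306.5]
 [436.9 346.9]] [420.07675309 309.8222094 ] [414.73694161 306.16099922  36.        ]
[(np.float64(48.8), np.float64(2.101)), (np.float64(68.4), np.float64(0.53)), (np.float64(47.6), np.float64(2.127)), (np.float64(67.2), np.float64(0.513))]
shift [ 38.7 -29.2  57.6] rz -0.643 tilt [ 0.004  0.008 -0.   ] rows 5.1 q6 -1.03 pos [461.4 334.3 178. ] jaw 1.458 F [-0.  -0.1 -0.3] gap 87.1 t 6.9167
```

Call:
carry_out(deltas=[[[87,20,-15,10,0.003,0.006,-0.12],[87,15,-12,10,0,0,-0.12],[87,0,0,10,0,0,-0.12],[87,0,0,10,0,0,-0.12],[87,0,0,10,0,0,-0.12],[87,0,0,0,0,0,-0.04],[87,0,0,0,0,0,0]]])

```text
time_s: 7.5
position: [438.1, 310.7, 130.9]
orientation: [-0.274, 0.962, 0.0, 0.012]
wrist_force: [-0.5, -0.3, 0.4]
finger_gap: 0.996
```

```bash
python3 -c "
from h import *
s=ctrl.state();np.savez('w4.npz',position=s['position'],orientation=s['orientation'])
cv2.imwrite('pics/w4.png',ctrl.snapshot('wrist'))
to(420,310,60,2.1)"
```

```text
shift [17.6  9.4 70.5] rz 0.023 tilt [-0.005  0.023 -0.   ] rows 1.8 q6 -1.71 pos [438.3 310.7 130.9] jaw 2.123 F [-0.5  1.  -0.6] gap 86.8 t 7.55
```

View pics/w4.png

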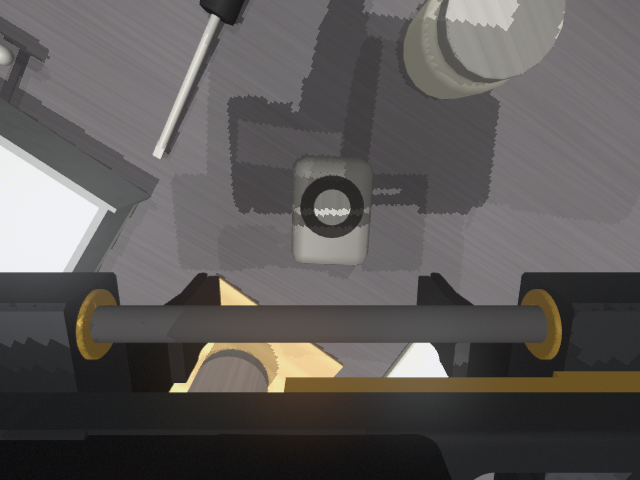

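The tape is aligned with the jaws: body from px (293,156) to (370,265), ring centre at (332,207).

```bash
python3 -c "
from h import *
s=np.load('w4.npz')
for u in [(332,207),(293,207),(370.5,207)]: print(p2w(u,36,'wrist',s).round(1),p2w(u,18,'wrist',s).round(1))
for u,z in [((331,157),20),((331,265),20)]: print(p2w(u,z,'wrist',s).round(1))
to(416,308,10,2.1)"
```

```text
[415.1 306.7  36. ] [417.9 309.   18. ]
[428.8 284.7  36. ] [432.5 285.5  18. ]
[401.7 328.3  36. ] [403.5 332.2  18. ]
[388.7 289.7  20. ]
[454.6 331.3  20. ]
shift [ 23.2  10.1 120.3] rz 0.023 tilt [-0.005  0.023 -0.   ] rows 2.9 q6 -1.71 pos [438.3 310.7 130.9] jaw 2.123 F [-0.5  1.  -0.6] gap 86.8 t 7.55
```

Call:
carry_out(deltas=[[[87,18,10,20,-0.005,0.02,0.02],[87,0,0,30,0,0,0],[87,0,0,30,0,0,0],[87,0,0,15,0,0,0],[87,0,0,0,0,0,0]]])

```text
time_s: 7.97
position: [429.9, 313.0, 36.3]
orientation: [-0.258, 0.966, 0.002, 0.01]
wrist_force: [-0.2, 1.0, 0.8]
finger_gap: 0.994
```

```bash
python3 -c "
from h import *
to(418,308,9,2.1)"
```

```text
shift [13.4  1.7 27. ] rz -0.008 tilt [-0.002  0.021  0.   ] rows 0.7 q6 -1.67 pos [429.9 313.   36.3] jaw 2.092 F [-0.2  1.   0.8] gap 86.5 t 7.9667
```

Call:
carry_out(deltas=[[[87,13,1.5,4,0,0.03,0],[87,3,0,8,0,0.01,0],[87,0,0,10,0,0,0],[87,0,0,6,0,0,0],[87,0,0,0,0,0,0]]])

```text
time_s: 8.38
position: [418.1, 306.5, 8.4]
orientation: [-0.256, 0.967, -0.004, -0.007]
wrist_force: [0.4, 0.4, 0.5]
finger_gap: 1.002
```

```bash
python3 -c "
from h import *
to(418,308,9,2.1)"
```

```text
shift [-0.7  1.3 -0.6] rz -0.011 tilt [-0.003 -0.016 -0.   ] rows 0.1 q6 -1.66 pos [418.1 306.5   8.4] jaw 2.089 F [0.4 0.4 0.5] gap 87.1 t 8.3833
```

Close, then lift.

Call:
carry_out(deltas=[[[60,0,1,0,0,-0.01,0],[45,0,0,0,0,0,0],[40,0,0,0,0,0,0],[40,0,0,0,0,0,0],[40,0,0,0,0,0,0],[40,0,0,0,0,0,0],[40,0,0,0,0,0,0]]], grip_force=30)

```text
time_s: 8.97
position: [418.7, 308.2, 10.0]
orientation: [-0.256, 0.967, -0.002, -0.0]
wrist_force: [0.1, 0.5, -3.0]
finger_gap: 0.621
```

Call:
carry_out(deltas=[[[40,0,0,-15,0,0,0],[40,0,0,-30,0,0,0],[40,0,0,-35,0,0,0],[40,0,0,-35,0,0,0],[40,0,0,-15,0,0,0],[40,0,0,0,0,0,0]]])

```text
time_s: 9.47
position: [415.3, 307.1, 141.1]
orientation: [-0.256, 0.967, -0.003, -0.006]
wrist_force: [0.3, 0.4, -3.4]
finger_gap: 0.616
```

```bash
python3 -c "
from h import *
to(577,126,120,3.08)
to(577,126,120,1.51)"
```

```text
shift [ -51.2 -237.3   21. ] rz -0.992 tilt [-0.003 -0.014  0.   ] rows 7.9 q6 -1.66 pos [415.3 307.1 141.1] jaw 2.088 F [ 0.3  0.4 -3.4] gap 53.6 t 9.4667
shift [ -51.2 -237.3   21. ] rz 0.578 tilt [-0.003 -0.014  0.   ] rows 5.8 q6 -1.66 pos [415.3 307.1 141.1] jaw 2.088 F [ 0.3  0.4 -3.4] gap 53.6 t 9.4667
```

Call:
carry_out(deltas=[[[40,-8.5,-37,2,0,-0.01,0],[40,-8.5,-39.5,1,0,0,0],[40,-8.5,-39.5,1,0,0,0],[40,-8.5,-39.5,1,0,0,0],[40,-8.5,-39.5,1,0,0,0],[40,-8.5,-35,1,0,0,0],[40,0,0,0,0,0,0.12],[40,0,0,0,0,0,0.12]]])

```text
time_s: 10.13
position: [574.0, 125.1, 123.5]
orientation: [-0.139, 0.99, -0.001, -0.007]
wrist_force: [-1.2, 0.3, -2.7]
finger_gap: 0.618
```

Call:
carry_out(deltas=[[[40,0,0,0,0,0,0.12],[40,0,0,0,0,0,0.12],[40,0,0,0,0,0,0.1],[40,0,0,0,0,0,0]]])

```text
time_s: 10.47
position: [570.9, 121.7, 114.6]
orientation: [0.04, 0.999, -0.003, -0.013]
wrist_force: [0.6, -0.4, -3.0]
finger_gap: 0.619
```

```bash
python3 -c "
from h import *
to(577,124.5,60,1.51)
s=ctrl.state();np.savez('w5.npz',position=s['position'],orientation=s['orientation'])
cv2.imwrite('pics/w5.png',ctrl.snapshot('wrist'))"
```

```text
shift [-7.3  3.7 54.4] rz -0.018 tilt [-0.007 -0.025  0.   ] rows 1.3 q6 -1.47 pos [570.9 121.7 114.6] jaw 1.492 F [ 0.6 -0.4 -3. ] gap 53.8 t 10.4667
```

View pics/w5.png

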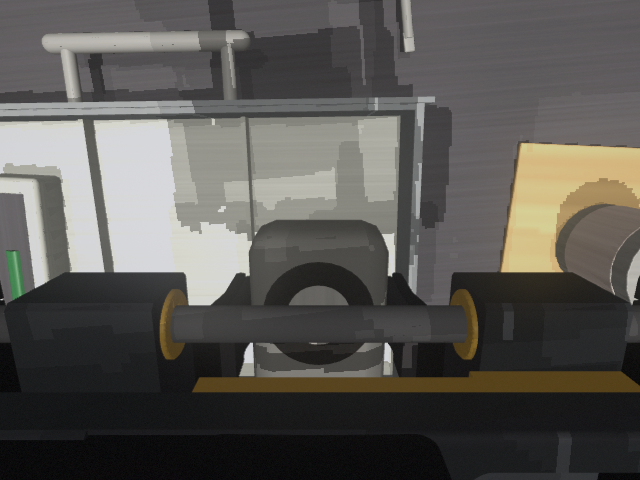

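The tape is held above the left bay. The divider is at px (249,200) and the outer wall's inner rim is at about (415,200).

```bash
python3 -c "
from h import *
s=np.load('w5.npz')
print(p2w((249,200),20,'wrist',s),p2w((253,280),20,'wrist',s),p2w((399,160),8,'wrist',s),p2w((416,160),50,'wrist',s),p2w((246,117),20,'wrist',s))
to(577,124.5,60,1.51)"
```

```text
[536.47893053  77.18669213  20.        ] [592.24134361  73.27690085  20.        ] [518.88588381 179.4352542    8.        ] [517.63429238 181.09822407  50.        ] [483.9116454   81.60307116  20.        ]
shift [-7.8  3.7 54.1] rz -0.015 tilt [-0.007 -0.026 -0.   ] rows 1.3 q6 -1.47 pos [570.4 121.7 114.3] jaw 1.495 F [-0.4 -0.1 -3.3] gap 53.6 t 10.5167
```

Call:
carry_out(deltas=[[[40,-4,3,10,-0.005,-0.03,-0.01],[40,-2,1,20,0,-0.01,0],[40,0,0,20,0,0,0],[40,0,0,14,0,0,0],[40,0,0,0,0,0,0]]])

```text
time_s: 10.93
position: [575.6, 125.5, 44.7]
orientation: [0.025, 1.0, -0.001, 0.006]
wrist_force: [-0.6, -0.0, -2.6]
finger_gap: 0.616
```

```bash
python3 -c "
from h import *
to(577,124.5,18,1.51)"
```

```text
shift [-1.2 -0.8 26.8] rz 0.011 tilt [-0.003  0.012 -0.   ] rows 0.6 q6 -1.49 pos [575.6 125.5  44.7] jaw 1.521 F [-0.6 -0.  -2.6] gap 53.6 t 10.9333
```

Call:
carry_out(deltas=[[[40,-1,-1,8,0,0.01,0],[40,0,0,8,0,0,0],[40,0,0,6,0,0,0],[40,0,0,2,0,0,0],[40,0,0,2,0,0,0],[40,0,0,0,0,0,0]]])

```text
time_s: 11.43
position: [577.8, 124.6, 18.8]
orientation: [0.022, 1.0, -0.001, 0.001]
wrist_force: [0.2, 0.1, -2.4]
finger_gap: 0.621
```

```bash
python3 -c "
from h import *
to(577,124.5,18,1.51)"
```

```text
shift [ 0.8 -0.2  0.8] rz 0.018 tilt [-0.003  0.003  0.   ] rows 0.1 q6 -1.5 pos [577.8 124.6  18.8] jaw 1.528 F [ 0.2  0.1 -2.4] gap 54.0 t 11.4333
```

Call:
carry_out(deltas=[[[40,0,0,2,0,0,0],[40,0,0,2,0,0,0],[58,0,0,0,0,0,0],[60,0,0,0,0,0,0],[60,0,0,0,0,0,0]]])

```text
time_s: 11.85
position: [581.1, 124.7, 20.4]
orientation: [0.021, 1.0, -0.001, 0.006]
wrist_force: [0.5, -0.5, -0.5]
finger_gap: 0.677
```

Call:
carry_out(deltas=[[[62,0,0,-8,0,0,0],[62,0,0,-20,0,0,0],[64,0,0,-30,0,0,0],[87,0,0,-35,0,0,0],[87,0,-20,-30,0,0,0],[87,0,-38,-15,0,0,0],[87,0,-41,0,0,0,0],[87,0,-41,0,0,0,0]]])

```text
time_s: 12.52
position: [575.1, -11.1, 167.4]
orientation: [0.014, 1.0, -0.001, 0.007]
wrist_force: [1.0, 0.5, -0.1]
finger_gap: 0.971
```

```bash
python3 -c "
from h import *
to(600,-313,170)"
```

```text
shift [ -33.4 -301.1   -1.6] rz 0 tilt [-0.002  0.015  0.   ] rows 7.3 q6 -1.76 pos [575.1 -11.1 167.4] jaw 1.542 F [ 1.   0.5 -0.1] gap 84.5 t 12.5167
```

Call:
carry_out(deltas=[[[87,-4,-38,0,0,0,0],[87,-5,-40,0,0,0,0],[87,-5,-40,0,0,0.01,0],[87,-5,-40,0,0,0,0],[87,-5,-40,0,0,0,0],[87,-5,-40,0,0,0,0],[87,-5,-38,0,0,0,0],[87,0,-10,0,0,0,0.12]]])

```text
time_s: 13.18
position: [600.9, -316.6, 176.3]
orientation: [0.076, 0.997, -0.004, 0.008]
wrist_force: [0.1, 0.3, 0.5]
finger_gap: 1.005
```

Call:
carry_out(deltas=[[[87,0,0,0,0,0,0.125],[87,0,0,0,0,0,0.125],[87,0,0,0,0,0,0.125],[87,0,0,0,0,0,0.125],[87,0,0,0,0,0,0.125],[87,0,0,0,0,0,0.125],[87,0,0,0,0,0,0.125],[87,0,0,0,0,0,0.125]]])

```text
time_s: 13.85
position: [599.1, -325.8, 178.6]
orientation: [0.545, 0.838, -0.001, 0.011]
wrist_force: [0.3, -1.1, 0.8]
finger_gap: 1.001
```

```bash
python3 -c "
from h import *
to(600,-313,170,-.47)"
```

```text
shift [11.5  5.9  8.4] rz 0.888 tilt [0.011 0.019 0.   ] rows 7.1 q6 -1.08 pos [ 599.1 -325.8  178.6] jaw 0.418 F [ 0.3 -1.1  0.8] gap 87.1 t 13.85
```

Call:
carry_out(deltas=[[[87,0,0,0,0,0,0.125],[87,0,0,0,0,0,0.125],[87,0,0,0,0,0,0.125],[87,0,0,0,0,0,0.125],[87,0,0,0,0,0,0.125],[87,0,0,0,0,0,0.125],[87,0,0,0,0.01,0.02,0.1],[87,0,0,0,0,0,0]]])

```text
time_s: 14.52
position: [598.3, -324.9, 181.5]
orientation: [0.844, 0.536, 0.009, 0.0]
wrist_force: [-0.1, 0.1, 0.1]
finger_gap: 1.001
```

```bash
python3 -c "
from h import *
s=ctrl.state();np.savez('w6.npz',position=s['position'],orientation=s['orientation'])
cv2.imwrite('pics/w6.png',ctrl.snapshot('wrist'))
to(597,-313,100,-.47)"
```

```text
shift [ 8.6 -6.8 81.6] rz 0.034 tilt [ 0.01  -0.016 -0.   ] rows 2.0 q6 -0.24 pos [ 598.2 -324.5  181.5] jaw -0.436 F [-0.3  0.8 -0.5] gap 87.2 t 14.5667
```

View pics/w6.png

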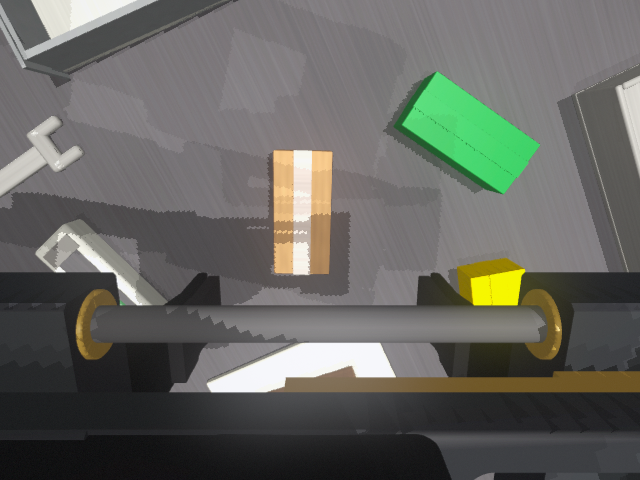

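The orange loose carton is at px (274,151) to (331,275), nearly aligned with the jaws. Green and yellow are to its right and the loose level to its left.

```bash
python3 -c "
from h import *
s=np.load('w6.npz')
C=np.array([p2w(u,34,'wrist',s)[:2] for u in [(274,151),(332.5,151),(330,275),(273,275)]])
e=np.diff(C,axis=0);print(C.round(1),C.mean(0),[(np.linalg.norm(x).round(1),np.arctan2(x[1],x[0]).round(3)) for x in e])
c=C.mean(0);to(c[0],c[1],10,-.45)"
```

```text
[[ 593.4 -257. ]
 [ 634.3 -276.3]
 [ 590.2 -367.3]
 [ 547.2 -346.9]] [ 591.26624639 -311.87668138] [(np.float64(45.3), np.float64(-0.44)), (np.float64(101.1), np.float64(-2.023)), (np.float64(47.5), np.float64(2.698))]
shift [  5.8 -13.4 171.5] rz 0.014 tilt [ 0.01  -0.016 -0.   ] rows 4.1 q6 -0.24 pos [ 598.2 -324.5  181.5] jaw -0.436 F [-0.3  0.8 -0.5] gap 87.2 t 14.5667
```

Call:
carry_out(deltas=[[[87,6,-13,20,0.01,-0.02,0.01],[87,0,0,30,0,0,0],[87,0,0,35,0,0,0],[87,0,0,30,0,0,0],[87,0,0,10,0,0,0],[87,0,0,0,0,0,0]]])

```text
time_s: 15.07
position: [592.5, -315.9, 58.0]
orientation: [0.841, 0.541, -0.001, 0.008]
wrist_force: [0.5, 0.5, 0.7]
finger_gap: 1.001
```

```bash
python3 -c "
from h import *
to(591.3,-312,11,-.45)"
```

```text
shift [ 3.5 -3.3 46.9] rz 0.021 tilt [0.012 0.01  0.   ] rows 1.1 q6 -0.22 pos [ 592.5 -315.9   58. ] jaw -0.429 F [0.5 0.5 0.7] gap 87.1 t 15.0667
```

Call:
carry_out(deltas=[[[87,3.5,-3.5,12,0.012,0.01,0.02],[87,0,0,15,0,0,0],[87,0,0,12,0,0,0],[87,0,0,5,0,0,0],[87,0,0,2,0,0,0]]])

```text
time_s: 15.48
position: [594.3, -313.0, 14.6]
orientation: [0.847, 0.532, 0.002, 0.003]
wrist_force: [-0.1, -0.1, 0.3]
finger_gap: 1.004
```

```bash
python3 -c "
from h import *
to(591.3,-312,11,-.45)"
```

```text
shift [-0.4 -3.2  3.6] rz 0.002 tilt [ 0.008 -0.     0.   ] rows 0.1 q6 -0.2 pos [ 594.3 -313.    14.6] jaw -0.448 F [-0.1 -0.1  0.3] gap 87.3 t 15.4833
```

Call:
carry_out(deltas=[[[87,0,-3,3,0.01,0,0],[60,0,0,2,0,0,0],[40,0,0,0,0,0,0],[35,0,0,0,0,0,0],[35,0,0,0,0,0,0],[35,0,0,0,0,0,0],[35,0,0,0,0,0,0],[35,0,0,0,0,0,0]]], grip_force=20)

```text
time_s: 16.15
position: [593.3, -313.1, 12.8]
orientation: [0.847, 0.532, 0.0, 0.001]
wrist_force: [-0.6, -0.6, 0.0]
finger_gap: 0.555
```

Call:
carry_out(deltas=[[[35,0,0,-15,0,0,0],[35,0,0,-30,0,0,0],[35,0,0,-35,0,0,0],[35,0,0,-35,0,0,0],[35,0,0,-15,0,0,0],[35,0,0,0,0,0,0]]])

```text
time_s: 16.65
position: [590.0, -310.6, 142.7]
orientation: [0.847, 0.532, -0.002, -0.005]
wrist_force: [0.5, 0.1, -1.1]
finger_gap: 0.525
```

```bash
python3 -c "
from h import *
to(570,24,130,-1.632)"
```

```text
shift [ 292.9 -163.    14.9] rz 1.184 tilt [-0.011 -0.002  0.   ] rows 9.5 q6 -0.2 pos [ 590.  -310.6  142.7] jaw -0.448 F [ 0.5  0.1 -1.1] gap 45.7 t 16.65
```

Call:
carry_out(deltas=[[[35,32,-18,0,0,0,0],[35,36,-20,1,0,0,0],[35,36,-20,1,0,0,0],[35,36,-20,1,0,0,0],[35,36,-20,1,0,0,0],[35,36,-20,1,0,0,0],[35,36,-20,1,0,0,0],[35,32,-18,0,0,0,0.12]]])

```text
time_s: 17.32
position: [569.4, 5.9, 129.4]
orientation: [0.881, 0.473, -0.005, -0.003]
wrist_force: [0.8, -0.4, -2.0]
finger_gap: 0.525
```

Call:
carry_out(deltas=[[[35,0,0,0,0,0,0.125],[35,0,0,0,0,0,0.125],[35,0,0,0,0,0,0.125],[35,0,0,0,0,0,0.125],[35,0,0,0,0,0,0.125],[35,0,0,0,0,0,0.125],[35,0,0,0,0,0,0.125],[35,0,0,0,0,0,0.1]]])

```text
time_s: 17.98
position: [557.0, 20.6, 117.1]
orientation: [1.0, 0.001, -0.018, -0.004]
wrist_force: [-0.6, 0.7, -2.1]
finger_gap: 0.525
```

```bash
python3 -c "
from h import *
to(570,24,110,-1.632)"
```

```text
shift [13.2 -3.3  6.6] rz 0.062 tilt [-0.007  0.036  0.   ] rows 0.5 q6 1.4 pos [557.   20.6 117.1] jaw -1.57 F [-0.6  0.7 -2.1] gap 45.7 t 17.9833
```

Call:
carry_out(deltas=[[[35,13,-2,5,-0.005,0.03,0.06],[35,3,0,20,0,0.01,0],[35,0,0,25,0,0,0],[35,0,0,20,0,0,0],[35,0,0,8,0,0,0],[35,0,0,0,0,0,0]]])

```text
time_s: 18.48
position: [569.5, 23.3, 29.7]
orientation: [0.999, -0.033, -0.001, -0.001]
wrist_force: [0.2, 0.1, -1.5]
finger_gap: 0.53
```

```bash
python3 -c "
from h import *
to(571,22.5,20.5,-1.632)"
```

```text
shift [1.5 0.7 9.2] rz -0.005 tilt [-0.002  0.002  0.   ] rows 0.2 q6 1.48 pos [569.5  23.3  29.7] jaw -1.637 F [ 0.2  0.1 -1.5] gap 46.1 t 18.4833
```

Call:
carry_out(deltas=[[[35,1,0,4,0,0,0],[35,0,0,4,0,0,0],[35,0,0,3,0,0,0],[35,0,0,2,0,0,0],[35,0,0,0,0,0,0]]])

```text
time_s: 18.9
position: [572.9, 23.0, 22.8]
orientation: [0.999, -0.033, 0.002, -0.0]
wrist_force: [-0.3, -0.1, -0.7]
finger_gap: 0.524
```

Call:
carry_out(deltas=[[[35,0,0,2,0,0,0],[35,0,0,2,0,0,0],[35,0,0,2,0,0,0],[35,0,0,0,0,0,0]]])

```text
time_s: 19.23
position: [575.0, 22.7, 22.3]
orientation: [0.999, -0.033, 0.005, -0.0]
wrist_force: [-0.2, 0.4, -2.2]
finger_gap: 0.527
```

Call:
carry_out(deltas=[[[35,-2,0,4,0,-0.012,0],[35,-1,0,3,0,-0.005,0],[35,0,0,2,0,0,0]]])

```text
time_s: 19.48
position: [576.0, 22.6, 20.4]
orientation: [0.999, -0.033, 0.001, 0.0]
wrist_force: [-4.4, -0.5, 10.3]
finger_gap: 0.529
```

Contact, so release, rise, then check with the top camera.

Call:
carry_out(deltas=[[[50,0,0,0,0,0,0],[58,0,0,0,0,0,0],[62,0,0,0,0,0,0],[62,0,0,0,0,0,0]]])

```text
time_s: 19.82
position: [577.7, 22.4, 21.1]
orientation: [0.999, -0.033, 0.002, 0.0]
wrist_force: [0.5, -0.4, 0.5]
finger_gap: 0.682
```

Call:
carry_out(deltas=[[[62,0,0,-10,0,0,0],[62,0,0,-20,0,0,0],[62,0,0,-35,0,0,0],[20,0,0,-35,0,0,0],[0,0,0,-30,0,0,0],[0,-35,0,0,0,0,0],[0,-40,0,0,0,0,0],[0,-40,0,0,0,0,0]]])

```text
time_s: 20.48
position: [471.8, 27.7, 158.0]
orientation: [0.999, -0.034, 0.01, 0.001]
wrist_force: [0.1, 0.2, 1.3]
finger_gap: 0.421
```

```bash
python3 -c "
from h import *
im=ctrl.snapshot('side');cv2.imwrite('pics/s2.png',cv2.resize(im[90:390,150:550],None,fx=2,fy=2,interpolation=cv2.INTER_CUBIC))
to(415,32,100,-1.632)"
```

```text
shift [-40.7   1.3  55.6] rz -0.005 tilt [-0.     0.003 -0.   ] rows 1.7 q6 1.46 pos [455.9  30.6 155.5] jaw -1.637 F [-10.2   1.3  -1.9] gap 32.5 t 20.5333
```

View pics/s2.png

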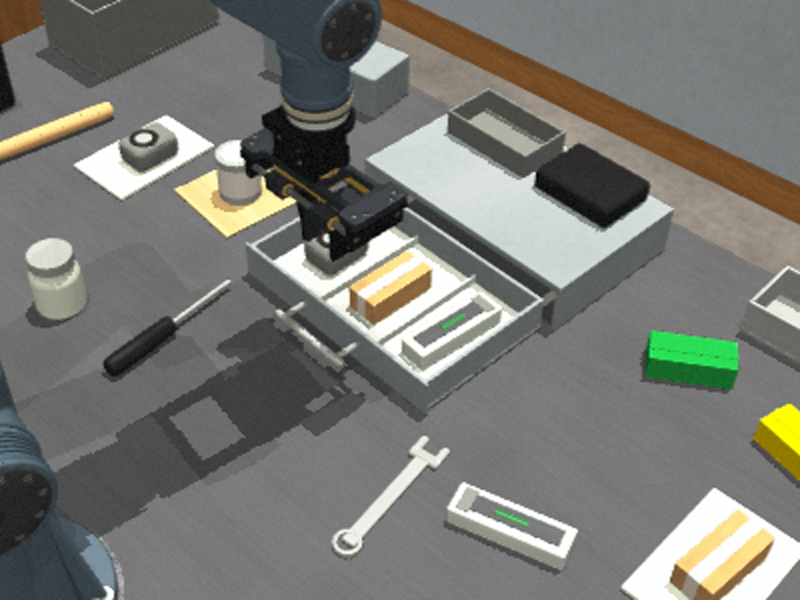

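Tape, carton and level each lie flat in their own bay. The tin stands on the board and the bystanders look unmoved. Next is the push, starting in front of the bar.

Call:
carry_out(deltas=[[[0,-38,0,0,0,0,0],[0,-12,1,0,0,0,0],[0,-3,0,20,0,0,0],[0,0,0,25,0,0,0]]])

```text
time_s: 20.87
position: [407.5, 33.3, 114.7]
orientation: [0.999, -0.033, 0.0, 0.0]
wrist_force: [0.5, 0.1, -0.1]
finger_gap: 0.072
```

```bash
python3 -c "
from h import *
to(400,34,22,-1.632)"
```

```text
shift [-7.6 -0.3 92.7] rz -0.004 tilt [ 0.001 -0.001 -0.   ] rows 2.2 q6 1.44 pos [407.5  33.3 114.7] jaw -1.636 F [ 0.5  0.1 -0.1] gap 6.2 t 20.8667
```

Call:
carry_out(deltas=[[[0,-8,0,5,0,0,0],[0,-1,0,25,0,0,0],[0,0,0,25,0,0,0],[0,0,0,20,0,0,0],[0,0,0,8,0,0,0],[0,0,0,0,0,0,0]]])

```text
time_s: 21.37
position: [398.4, 33.7, 27.6]
orientation: [0.999, -0.033, 0.0, 0.0]
wrist_force: [-0.4, 0.7, -0.1]
finger_gap: 0.005
```

```bash
python3 -c "
from h import *
to(400,34,22,-1.632)"
```

```text
shift [ 1.6 -0.4  5.6] rz -0.005 tilt [ 0. -0. -0.] rows 0.1 q6 1.44 pos [398.4  33.7  27.6] jaw -1.637 F [-0.4  0.7 -0.1] gap 0.5 t 21.3667
```

Call:
carry_out(deltas=[[[0,5,0,6,0,0,0],[0,8,0,1,0,0,0],[0,8,0,0,0,0,0],[0,8,0,0,0,0,0],[0,10,0,0,0,0,0],[0,10,0,0,0,0,0],[0,10,0,0,0,0,0],[0,10,0,0,0,0,0]]])

```text
time_s: 22.03
position: [458.5, 30.3, 21.4]
orientation: [0.999, -0.031, -0.016, -0.001]
wrist_force: [-5.6, -2.6, -1.2]
finger_gap: 0.005
```

Call:
carry_out(deltas=[[[0,12,0,0,0,0.02,0],[0,12,0,0,0,0.01,0],[0,12,0,0,0,0.005,0],[0,12,0,0,0,0.005,0],[0,12,0,0,0,0.005,0],[0,12,0,0,0,0.005,0],[0,12,0,0,0,0.005,0],[0,12,0,0,0,0.005,0]]])

```text
time_s: 22.7
position: [534.8, 25.3, 21.3]
orientation: [1.0, -0.028, -0.014, -0.001]
wrist_force: [-4.9, -2.0, 0.3]
finger_gap: 0.005
```

```bash
python3 -c "
from h import *
to(598,20,22,-1.632)"
```

```text
shift [63.4  1.7 -2.4] rz 0.005 tilt [-0.     0.027 -0.   ] rows 1.5 q6 1.47 pos [534.8  25.3  21.3] jaw -1.627 F [-4.9 -2.   0.3] gap 0.5 t 22.7
```

Call:
carry_out(deltas=[[[0,11,0,0,0,0.01,0],[0,11,0,0,0,0.01,0],[0,10,0,0,0,0.01,0],[0,10,0,0,0,0.005,0],[0,8,0,0,0,0.005,0]]])

```text
time_s: 23.12
position: [578.4, 22.4, 21.2]
orientation: [1.0, -0.027, -0.004, 0.0]
wrist_force: [-4.3, -0.5, -0.9]
finger_gap: 0.008
```

Call:
carry_out(deltas=[[[0,7,0,0,0,0.01,0],[0,6,0,0,0,0.005,0],[0,5,0,0,0,0.005,0]]])

```text
time_s: 23.37
position: [596.1, 21.3, 21.0]
orientation: [1.0, -0.027, 0.005, 0.001]
wrist_force: [-4.0, -0.9, -0.9]
finger_gap: 0.006
```

Call:
carry_out(deltas=[[[0,5,0,0,0,0,0],[0,5,0,0,0,0,0],[0,5,0,0,0,0,0]]])

```text
time_s: 23.62
position: [597.8, 21.4, 20.8]
orientation: [1.0, -0.026, -0.011, 0.0]
wrist_force: [-12.7, -2.0, 8.7]
finger_gap: 0.004
```

Call:
carry_out(deltas=[[[0,6,0,0,0,0.02,0],[0,7,0,0,0,0,0]]])

```text
time_s: 23.78
position: [597.8, 21.6, 20.6]
orientation: [1.0, -0.024, -0.016, -0.0]
wrist_force: [-16.0, -2.7, 11.9]
finger_gap: 0.003
```

Call:
carry_out(deltas=[[[0,-8,0,0,0,0,0],[0,-25,0,0,0,0,0],[0,-25,0,-10,0,0,0],[0,0,0,-30,0,0,0],[0,0,0,-35,0,0,0],[0,-40,0,-10,0,0,0],[0,-40,0,0,0,0,0],[0,0,0,0,0,0,0]]])

```text
time_s: 24.45
position: [481.0, 28.3, 116.5]
orientation: [1.0, -0.026, 0.01, 0.0]
wrist_force: [-0.8, 0.4, -0.5]
finger_gap: 0.005
```

```bash
python3 -c "
from h import *
im=ctrl.snapshot('top');cv2.imwrite('pics/t2.png',cv2.resize(im[110:360,140:540],None,fx=2,fy=2,interpolation=cv2.INTER_CUBIC))
to(598,20,22)"
```

```text
shift [108.6   1.4  98.7] rz 0 tilt [ 0.001 -0.03   0.   ] rows 3.5 q6 1.45 pos [486.7  27.4 117.4] jaw -1.623 F [ 0.9 -0.7  0.6] gap 0.2 t 24.5
```

View pics/t2.png

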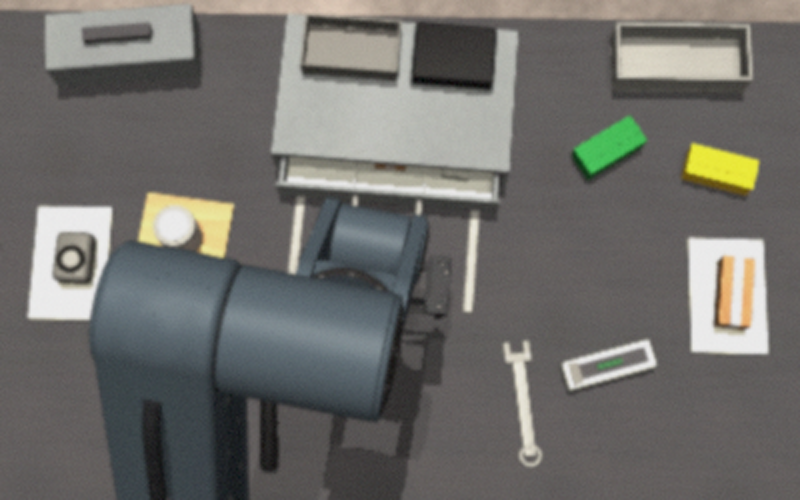

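The drawer front rim is now at crop (280,188) to (497,201), and it was at (267,305) to (491,318). I'll measure that travel.

```bash
python3 -c "
from h import *
a=cv2.imread('pics/top0.png',0)
b=ctrl.snapshot('top');b=cv2.cvtColor(b,cv2.COLOR_BGR2GRAY)
# edge rim->table: column profiles near front panel
for u in (290,300,365,375):
  r=[]
  for im,lo,hi in((a,255,280),(b,195,222)):
    g=cv2.GaussianBlur(im,(3,3),0).astype(float)[lo:hi,u-1:u+2].mean(1);k=np.diff(g).argmin();seg=-np.diff(g)[k-1:k+2];r.append(lo+k+.5+(seg@[-1,0,1])/seg.sum())
  P=[p2w((u,v),50) for v in r];print(u,np.round(r,1),np.linalg.norm(P[1]-P[0]).round(1))
print(p2w((140+174/2,110+226/2),72).round(1))"
```

```text
290 [262.5 202.6] 177.5
300 [263.4 203.5] 177.5
365 [268.4 208.6] 176.5
375 [269.4 209.5] 176.6
[589.5 316.7  72. ]
```

```bash
python3 -c "
from plant import ctrl
print(ctrl.sign_off())"
```

```text
the job is handed in; nothing more can be done
None
```

The job is done and handed in after about 24.5 s of robot time, and none of my checks failed or disagreed.

- **Tin:** I lifted it out of the middle bay and set it upright on the board. It ended about 3 mm from the centre I measured for the board.
- **Kit:** The spirit level was already in the right bay, so I left it there. I added the loose tape measure to the left bay and the loose orange carton to the middle bay. The picture taken before closing showed all three flat, each in its own bay and below the rim.
- **Drawer:** I pushed it by the bar until it stopped, with 12.7 N rising to 16 N and no further movement. The camera measured about 177 mm of travel, which agrees with 175 mm fully home to within measuring error.
- **Other things:** The spares on both mats, the loose level and the wrench were in place in the last top view. The arm hid the jar and part of the screwdriver there; I last saw both in place just before the push. The arm was clear of everything at hand-in.

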